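Earth-leakage breaker test on a battery-pack bench

ROBOT

A 6-joint arm with a two-finger parallel gripper is mounted at the origin on the work surface. World frame = base frame: x ahead of the robot, y to its left, z up, the work surface at z = 0. Lengths are in m, angles in rad, forces in N, time in s.
With the tool pointing down it reaches from about 0.35 to 0.775 m from the base axis. Payload 7.3 kg.
Tool frame: the origin (TCP) lies at the very end of the fingers, on their centre line; the grasp point (between the pads) lies 19 mm behind it; z points along the fingers, y is the line along which they close (so a half turn about z gives the same grasp; the last joint's range is limited). The gripper opens to 92 mm and grips with 3 to 60 N. Pads are 19 mm wide; open, the fingers measure 130 mm over their backs; the gripper's body (75 mm by 190 mm) begins 47 mm behind the grasp point.
Start: joints at [-1.332, 0.342, 1.524, -0, 1.275, -0.146], TCP at [0.197, -0.487, 0.187] pointing down, gripper open.
Joint ranges: [-2.53, 2.53], [-0.77, 2.02], [0.04, 2.7], [-1, 4.14], [0.28, 2.66], [-3.11, 3.11]. Speed limits (rad/s): [2.57, 2.57, 3.14, 3.14, 3.14, 3.14].

INTERFACE

Orientations are given as [roll, pitch, yaw] about the fixed x, y, z axes, in that order (R = Rz(yaw) Ry(pitch) Rx(roll)).
In Python, from cell import robot gives the robot as it stands.
- The arm moves only by the tool apply_moves, never from a script. Its argument "motion" is text: rows parted by semicolons, each of 7 numbers parted by spaces: the opening in per cent of the stroke, from 0 (shut) to 100 (fully open), then the shift along the tool's x, y, z in cm, then the turn, a rotation vector about the tool's x, y, z in rad. A call has 1 to 20 rows; each row shifts and turns the commanded pose from where the row before left it, along the tool's axes as they then stand; what a row does not reach is not made up. A row lasts 1/8 s, in which the tool goes at most 62.5 mm and 10.7 degrees, less where a joint would pass 70% of its speed; a pose out of reach is approached as far as the arm can. A call with a gripper value outside its range is refused whole. The fingers move at their own pace and stop on an object; "force" is the grip in N (left out, the last holds). Time passes only in rows, so rows that do not move let the fingers close. It gives the time, the measured TCP pose, the force, the opening and the grip force at its end, in the units of the state.
- robot.observe(): the state, without advancing time (a new reading comes with each control period).
- robot.read_camera(name): name is "side" or "top"; returns a dict with "img" (480x640x3 uint8, red, green, blue), "fovy" (degrees; the focal length in pixels is half the picture's height over the tangent of half this angle, whatever the lens; pixels are square), "cx", "cy" (the principal point, pixels), "k1" (the pictures are not rectified: a ray, as slopes to the right and down, at radius r is drawn at 1 + k1 r^2 times it, then the intrinsics apply), "R" (3x3) and "t" (3): a world point X has camera coordinates R X + t. Camera axes: x right, y down, z forward; pixel columns grow to the right and rows downward; lengths in m; the calibration is good to about 2 mm. A picture is of the moment at which its call begins. There is no depth.
- robot.hand_in(): hands the job in; it is judged then, once.
Trained networks look in a picture, given as the dict that the camera call returned (one of the last four; its "shot" number tells which), for a name from the list of things; names that differ only in an ending like _2 or _b are one class to them, and where a whole thing is asked for, a point or a joint stands for the part that bears it (a point fixed in the world has none). Each returns a list of dicts, best first, with "score" (0 to 1); they miss things now and then, are a little off and sometimes report something else, mostly with a low value. They report only what shows in the picture. A call takes as long as a camera call.
- robot.search_frame(target, picture): "centre" ([x, y, z] in m, in world coordinates, good to about 4 mm: the middle of the surface that is visible of it).
- robot.trace(target, picture): "pixels" (480x640 bool, what is visible of it).
The state is a dict: "time": time; "qpos": joint angles; "qvel": joint speeds; "joint_efforts": joint torques, N m; "tool_pos": TCP position; "tool_rot": TCP orientation; "contact_force": force on the tool from outside, world axes, zero at the start; "torque": the same for the moment, N m; "opening": finger opening in m; "grip_force": force on a finger pad.
Only numpy, scipy, OpenCV 4.12 (cv2) and the standard library are available. Lean on these libraries where they do the work, as an engineer would, in place of code of your own. Each camera call takes 0.05 s, during which the arm holds its last target. There are 200 camera calls.

TASK

Test the earth-leakage breaker, the one of the three sloping breakers that has a round push button: press its test button until its lever drops, then lift that lever back up until it latches and stays up by itself. Work with feeling, never forcing the button or lever, and leave the two other breakers and the loose things on the bench as they are.

Things in the scene. Friction and masses are not known exactly. Their poses are not given: they have to be found in the camera images.
- leak: Steel bracket of the earth-leakage breaker, the only one of the three with a round push button. Origin on the mounting board, in the middle of the breaker; x away from the robot, y left, z up. Stands in any of three places on the board (150 mm apart).
- leak_pivot (a point): On that bracket, at (-61, 0, 50) mm: middle of the lower edge of the case's face, on the pivot (axis y) about which the case is tilted and locked. Grey case: 150 up the slope x 116 x 50 deep. The face rises away from the robot at 25 to 45 deg, not reported: see or feel it. Face frame, as meant below: origin here, x up the slope, y left, z out of the face.
- test (a joint): Travel of the round black test button in m: 0 out, 0.009 fully in; trips the lever at about 0.004 and dips as the lever is lifted past the latch. In the face frame: centre (60, -32) mm, 22 across, top 13 proud of the face, pressed along -z with 2 to 6.5 N, springs back. Bezel 32 across, 2 thick.
- trip (a joint): Angle in rad of the black lever: about 0.03 up and latched, 1.2 dropped, stop at -0.06. A spring pulls it down (2 to 3 N at its end); it latches when lifted to about 0, through a click of a few N; let go before that it drops again.
- leak_foot (a point): Foot of the bracket, same place as body leak. In the face frame the lever's hinge is at (85, 28, 0) mm, axis y. Lever: end 60 from the hinge, stem 8 thick, 14 wide; from 38 out a paddle 32 wide, 11 thick. Up, it leans 30 deg from the face's normal to up-slope; dropped, 39 deg to down-slope, pointing at the robot, near level.
- plain1: Another breaker, of the same size and with the same lever but no button. Origin as for leak. To be left alone.
- plain2: Another breaker as plain1. To be left alone.
- plain1_lever_end (a point): Outer end of plain1's lever (stiff, up or down).
- plain2_lever_end (a point): Outer end of plain2's lever (stiff, up or down).
- board: Plywood mounting board, 280 x 460 x 12 mm, lying on the bench under the three breakers. Origin: centre of its underside.
- cell_a: Loose standing battery cell, 18 mm diameter, 64 mm high, on the board near the gap between two breakers. Origin: centre of its foot.
- cell_b: As cell_a, at the other gap.
- cell_c: Loose standing battery cell, 32 mm diameter, 70 mm high, on the bench to the left.
- cell_d: As cell_c.
- tape: Loose roll of tape lying flat, 68 mm diameter, 18 mm high, on the front part of the board.
- driver: Loose screwdriver, 170 mm long, lying on the front part of the board.
- strip: Loose stack of nickel strip, 60 x 90 x 6 mm, on the bench to the right.

How it is judged:
By the outcome, as a careful person would: the job done as asked, in the order asked, and still so for the second after the job is handed in, with the robot touching nothing.
It also fails if it takes over 51 s, if anything falls off the work surface, if the arm or the gripper's body presses on something with over 40 N, if the wrist force passes 120 N, or if a joint passes its speed limit or range.

## Working session

There is one attempt and no reset: what is moved stays moved. The work goes in short steps, Python scripts to look and compute and a tool call to move; the robot and the scene stay as the last step left them, time stands still between calls to the robot, and variables do not carry over. Pictures are saved under pics/ and viewed, at most 10 in all, crops included, and the job is handed in when it is done.

Besides the shell and the picture viewer there is one more tool, called after "Request:" as name(argument=value, ...) on one line, values as JSON. apply_moves: Moves the arm, as the interface text tells. Its arguments: {"type":"object","properties":{"motion":{"type":"string"},"force":{"type":"number"}},"required":["motion"]}

```bash
mkdir -p pics; ls; cat > h.py <<'E'
import numpy as np, cv2
from cell import robot
from scipy.spatial.transform import Rotation as Ro
def f(p): return 240/np.tan(np.radians(p["fovy"])/2)
def ray(p,u,v):
    d=np.array([(u-p["cx"])/f(p),(v-p["cy"])/f(p)]); s=d.copy()
    for _ in range(30): s=d/(1+p["k1"]*(s@s))
    R=np.array(p["R"]);t=np.array(p["t"])
    w=R.T@np.array([s[0],s[1],1]); return -R.T@t, w/np.linalg.norm(w)
def proj(p,X):
    c=np.array(p["R"])@np.array(X)+np.array(p["t"]); s=c[:2]/c[2]; s=s*(1+p["k1"]*(s@s))
    return s*f(p)+[p["cx"],p["cy"]]
def tri(a,b):
    (o1,d1),(o2,d2)=a,b
    A=np.array([d1,-d2]).T; k=np.linalg.lstsq(A,o2-o1,rcond=None)[0]
    x,y=o1+k[0]*d1,o2+k[1]*d2
    return (x+y)/2,np.linalg.norm(x-y)
def save(p,n): cv2.imwrite("pics/"+n,cv2.cvtColor(p["img"],cv2.COLOR_RGB2BGR))
E
python3 - <<'E'
from h import *
np.set_printoptions(precision=4,suppress=True)
print(robot.observe())
for c in("side","top"):
    p=robot.read_camera(c); save(p,c+"0.png"); print(c,p["fovy"],p["k1"],-np.array(p["R"]).T@p["t"],np.array(p["R"])[2])
    for n in("leak","test","trip","leak_pivot","leak_foot","plain1","plain2","board","plain1_lever_end","cell_a","cell_c","tape","driver","strip"):
        try: print(n,[(round(d["score"],2),np.round(d["centre"],3).tolist()) for d in robot.search_frame(n,p)][:4])
        except Exception as e: print(n,e)
E
```

```text
pics
{'time': 0.0, 'qpos': array([-1.332 ,  0.3427,  1.525 , -0.    ,  1.2754, -0.146 ]), 'qvel': array([ 0.0001, -0.0013,  0.0009,  0.0002,  0.0011,  0.0007]), 'joint_efforts': array([ -0.    , -43.1254, -24.4215,   0.0717,   0.056 ,  -0.0001]), 'tool_pos': array([ 0.197 , -0.4861,  0.1863]), 'tool_rot': array([-3.1401, -0.0002,  0.3848]), 'contact_force': array([ 0.4277, -0.0881, -0.4075]), 'torque': array([-0.0196,  0.0198, -0.0154]), 'grip_force': 0.0, 'opening': 0.09191315333134607}
side 51.01863764812471 -0.032929842558040434 [0.5133 0.9239 0.9177] [ 0.0362 -0.7532 -0.6568]
leak [(0.8, [0.61, -0.093, 0.107]), (0.67, [0.578, 0.061, 0.147]), (0.67, [0.559, 0.424, 0.054])]
test []
trip [(0.56, [0.605, -0.083, 0.14])]
leak_pivot [(0.93, [0.604, -0.093, 0.099])]
leak_foot [(0.57, [0.605, -0.094, 0.101]), (0.42, [0.561, 0.424, 0.056])]
plain1 [(0.81, [0.585, 0.05, 0.104]), (0.77, [0.57, 0.212, 0.099]), (0.45, [0.544, 0.213, 0.15])]
plain2 [(0.81, [0.585, 0.05, 0.104]), (0.77, [0.57, 0.212, 0.099]), (0.45, [0.544, 0.213, 0.15])]
board [(0.68, [0.469, 0.101, 0.012])]
plain1_lever_end [
[... 774 characters left out ...]
.581, 0.028, 0.1]), (0.16, [0.477, 0.083, 0.068])]
plain2 [(0.83, [0.559, 0.171, 0.108]), (0.63, [0.581, 0.028, 0.1]), (0.16, [0.477, 0.083, 0.068])]
board [(0.86, [0.472, 0.02, 0.014]), (0.19, [0.587, -0.156, 0.105])]
plain1_lever_end [(0.65, [0.58, 0.057, 0.164]), (0.41, [0.559, 0.172, 0.108])]
cell_a [(0.61, [0.561, 0.408, 0.065]), (0.59, [0.5, -0.065, 0.073]), (0.56, [0.482, 0.406, 0.07])]
cell_c [(0.61, [0.561, 0.408, 0.065]), (0.59, [0.5, -0.065, 0.073]), (0.56, [0.482, 0.406, 0.07])]
tape [(0.8, [0.416, 0.175, 0.029]), (0.48, [0.58, 0.028, 0.099]), (0.24, [0.474, 0.08, 0.069])]
driver [(0.78, [0.44, -0.097, 0.032])]
strip [(0.85, [0.449, -0.471, 0.006]), (0.42, [0.475, 0.084, 0.068])]
```

View pics/side0.png

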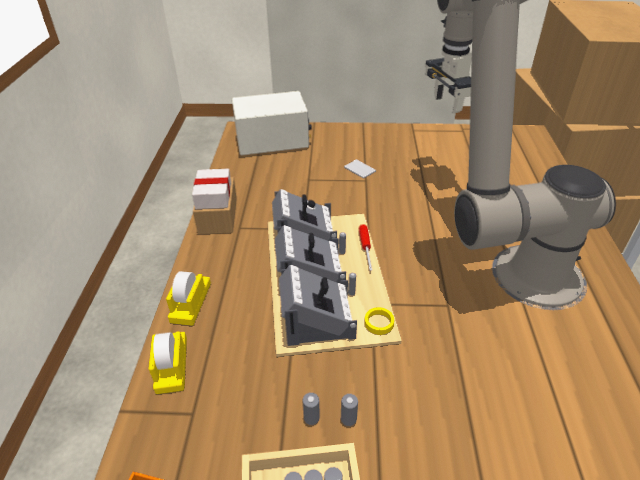

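View pics/top0.png

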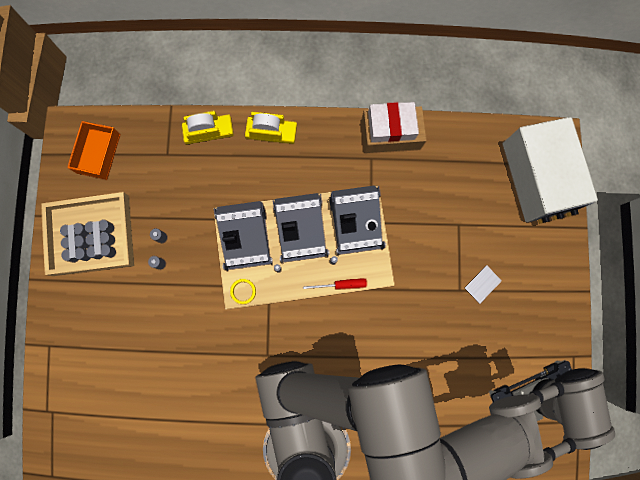

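```bash
python3 - <<'E'
from h import *
s=cv2.imread("pics/side0.png")[180:260,255:355]; t=cv2.imread("pics/top0.png")[175:270,315:400]
a=cv2.resize(s,None,fx=5,fy=5,interpolation=cv2.INTER_CUBIC); b=cv2.resize(t,(358,400),interpolation=cv2.INTER_CUBIC)
b=cv2.resize(t,None,fx=400/95,fy=400/95,interpolation=cv2.INTER_CUBIC); a=cv2.resize(a,None,fx=.88,fy=.88)
h=max(a.shape[0],b.shape[0]); 
pad=lambda i:cv2.copyMakeBorder(i,0,h-i.shape[0],0,0,cv2.BORDER_CONSTANT)
o=np.hstack([pad(a),pad(b)]);print(o.shape,a.shape,b.shape); cv2.imwrite("pics/z0.png",o)
E
```

```text
(400, 798, 3) (352, 440, 3) (400, 358, 3)
```

View pics/z0.png

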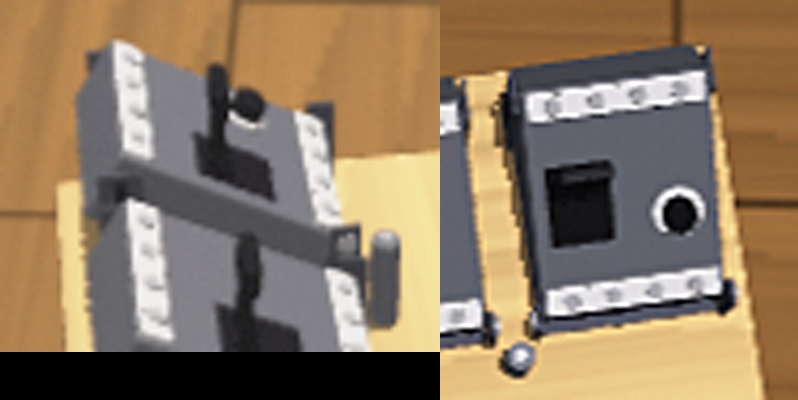

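```bash
cat > model.py <<'E'
from h import *
def T(q):  # face frame
    x,y,yaw,t=q; Rz=Ro.from_euler("z",yaw).as_matrix()
    o=np.array([x,y,.012])+Rz@[-.061,0,.05]
    return Rz@Ro.from_euler("y",-t).as_matrix(), o
def W(q,P): R,o=T(q); return o+R@(np.array(P)/1000)
E
python3 - <<'E'
from model import *
from scipy.optimize import least_squares
np.set_printoptions(precision=4,suppress=True)
C={c:robot.read_camera(c) for c in("side","top")}
obs=[("side",(60,-32,13),(311.4,203.2),1),("side",(115,28,52),(304.8,196),1),("side",(0,58,0),(332.5,231.5),.5),("side",(150,-58,0),(280.5,189),.5),
("top",(60,-32,13),(372,226.1),1),("top",(60,-32,2),(371.5,225.4),1),("top",(115,28,52),(348.3,215.6),1),
("top",(150,-58,0),(378.7,186.9),.5),("top",(150,58,0),(332.1,192.8),.5),("top",(0,58,0),(338.8,249.8),.5),("top",(0,-58,0),(382,244.4),.5)]
m=robot.trace("board",C["top"]); 
F=lambda q:np.concatenate([w*(proj(C[c],W(q,P))-uv) for c,P,uv,w in obs])
r=least_squares(F,[.6,-.12,.1,.6],loss="soft_l1"); print(r.x,np.degrees(r.x[2:]));print(F(r.x).reshape(-1,2))
for t in (25,30,35,40,45):
    s=least_squares(lambda q:F([*q,np.radians(t)]),r.x[:3],loss="soft_l1"); print(t,s.cost,s.x)
q=r.x; np.save("q.npy",q)
for n,P in dict(btn=(60,-32,13),end=(115,28,52)).items(): print(n,W(q,P))
ims=[]
for c,(x0,y0,w,h) in dict(side=(255,180,100,80),top=(315,175,85,80)).items():
    k=4.2; im=cv2.resize(C[c]["img"][y0:y0+h,x0:x0+w,::-1],None,fx=k,fy=k,interpolation=cv2.INTER_CUBIC)
    pl=lambda L,col:cv2.polylines(im,[np.int32([(proj(C[c],W(q,P))-[x0-.5,y0-.5])*k for P in L])],False,col,1)
    pl([(0,58,0),(0,-58,0),(150,-58,0),(150,58,0),(0,58,0)],(0,255,0)); pl([(85,28,0),(115,28,52)],(0,0,255))
    for z,rr in((13,11),(2,16)): pl([(60+rr*np.cos(a),-32+rr*np.sin(a),z) for a in np.linspace(0,6.3,30)],(0,255,255))
    ims.append(im)
h=min(i.shape[0] for i in ims); cv2.imwrite("pics/ov.png",np.hstack([i[:h] for i in ims]))
E
```

```text
[ 0.6    -0.1195  0.1708  0.5678] [ 9.7866 32.5333]
[[ 0.3015 -1.4793]
 [-0.886   0.9127]
 [ 0.072   1.3078]
 [-0.6031 -0.8634]
 [-0.2126  0.2499]
 [-0.5082 -0.7164]
 [ 0.6731  0.1247]
 [-0.2629  1.7446]
 [ 0.3394  2.066 ]
 [ 0.0188  0.2155]
 [ 0.1448 -0.3483]]
25 13.738712197260046 [ 0.5955 -0.1222  0.1637]
30 6.888925211587742 [ 0.5979 -0.1204  0.1736]
35 6.954099651205253 [ 0.6023 -0.1185  0.1648]
40 15.647464197065512 [ 0.6076 -0.1166  0.1497]
45 27.75917619966103 [ 0.6123 -0.1151  0.1474]
btn [ 0.5882 -0.154   0.1052]
end [ 0.6031 -0.0906  0.1677]
```

View pics/ov.png

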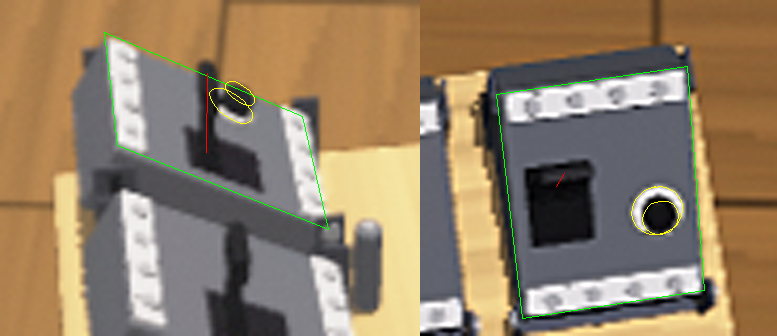

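```bash
cat >> model.py <<'E'
def goal(q,P):  # TCP at face point P, tool z = -normal
    R,o=T(q); return np.column_stack([R[:,0],-R[:,1],-R[:,2]]),W(q,P)
def delta(q,P):
    s=robot.observe(); Rc=Ro.from_euler("xyz",s["tool_rot"]).as_matrix(); Rg,pg=goal(q,P)
    print("rotvec",Ro.from_matrix(Rc.T@Rg).as_rotvec(),"shift cm in goal axes",100*Rg.T@(pg-s["tool_pos"]),"in current axes",100*Rc.T@(pg-s["tool_pos"]))
    R,o=T(q); print("tcp in face mm",1000*R.T@(s["tool_pos"]-o),"F face",R.T@s["contact_force"],"t",s["time"])
E
python3 - <<'E'
from model import *
from scipy.optimize import least_squares
np.set_printoptions(precision=4,suppress=True)
C={c:robot.read_camera(c) for c in("side","top")}
h=np.array([-.5,-.5])
obs=[("side",(60,-32,13),(311.4,203.2),1),("side",(60,-32,2),(255+240/4.2,180+108/4.2),.7),("side",(115,28,52),(304.8,196),1),("side",(0,58,0),(332.5,231.5),.5),("side",(150,-58,0),(281,189),.5),
("top",(60,-32,13),(372,226.1),1),("top",(60,-32,2),(371.5,225.4),1),("top",(115,28,52),(348.3,215.6),1),
("top",(0,58,0),(338.8,249.8),.5),("top",(0,-58,0),(382,244.4),.5)]
F=lambda q:np.concatenate([w*(proj(C[c],W(q,P))-uv-h) for c,P,uv,w in obs]+[[(q[2]-yb)*30]])
m=robot.trace("board",C["top"])[0]["pixels"].astype(np.uint8)
pts=cv2.minAreaRect(cv2.findNonZero(m)); c=cv2.boxPoints(pts)
def onz(u,v,z):
    o,d=ray(C["top"],u,v); return o+d*(z-o[2])/d[2]
B=np.array([onz(*x,.012) for x in c]); print(B[:,:2],np.linalg.norm(np.diff(B,axis=0),axis=1)); 
e=B-np.roll(B,1,0); e=e[np.argsort(-np.linalg.norm(e,axis=1))[:2]]; yb=np.mean([np.arctan2(-a[0]*np.sign(a[1]),abs(a[1])) for a in e]); print("board yaw",yb)
r=least_squares(F,[.6,-.12,.1,.6],loss="soft_l1"); print(r.x,np.degrees(r.x[2:]));print(F(r.x)[:-1].reshape(-1,2))
np.save("q.npy",r.x); print(W(r.x,(60,-32,13)))
delta(r.x,(60,-32,60))
E
```

```text
[[ 0.6451  0.2788]
 [ 0.7218 -0.1857]
 [ 0.4416 -0.2249]
 [ 0.3689  0.2278]] [0.4707 0.2829 0.4584]
board yaw 0.16150167959688905
[ 0.6007 -0.1185  0.1644  0.5732] [ 9.4217 32.8442]
[[ 0.6887 -0.8041]
 [-1.5307 -0.2707]
 [-0.538   1.5158]
 [ 0.126   1.7422]
 [-0.614  -0.6624]
 [-0.1286  0.6336]
 [-0.4087 -0.3553]
 [ 0.7994  0.465 ]
 [-0.0157  0.2718]
 [ 0.1337 -0.153 ]]
[ 0.5885 -0.1529  0.1055]
rotvec [-0.0631  0.5709  0.2143] shift cm in goal axes [ 32.6094 -26.5129  26.0491] in current axes [ 46.316  -16.7952   4.1963]
tcp in face mm [-266.0945 -297.1289  320.4906] F face [-0.5031  0.2597 -0.2524] t 1.8
```

Request:
apply_moves(motion="0 0 0 0 -0.0126 0.114 0.043; 0 0 0 0 -0.0126 0.114 0.043; 0 0 0 0 -0.0126 0.114 0.043; 0 0 0 0 -0.0126 0.114 0.043; 0 0 0 0 -0.0126 0.114 0.043; 0 3 -2.5 2.4 0 0 0; 0 3 -2.5 2.4 0 0 0; 0 3 -2.5 2.4 0 0 0; 0 3 -2.5 2.4 0 0 0; 0 3 -2.5 2.4 0 0 0; 0 3 -2.5 2.4 0 0 0; 0 3 -2.5 2.4 0 0 0; 0 3 -2.5 2.4 0 0 0; 0 3 -2.5 2.4 0 0 0; 0 3 -2.5 2.4 0 0 0; 0 2 -1 1.5 0 0 0; 0 0 0 0 0 0 0; 0 0 0 0 0 0 0", force=20)

```text
time: 4.05
tool_pos: [0.5559, -0.164, 0.1458]
tool_rot: [-3.142, -0.572, 0.164]
contact_force: [1.2, 0.1, -0.3]
opening: 0.0004
grip_force: 0.0
```

```bash
python3 - <<'E'
from model import *
np.set_printoptions(precision=4,suppress=True)
q=np.load("q.npy"); delta(q,(60,-32,30)); print(robot.observe()["qpos"],robot.observe()["opening"])
C={c:robot.read_camera(c) for c in("side","top")}
ims=[]
for c,(x0,y0,w,h) in dict(side=(255,150,95,100),top=(315,160,95,100)).items():
    k=4.2; ims.append(cv2.resize(C[c]["img"][y0:y0+h,x0:x0+w,::-1],None,fx=k,fy=k,interpolation=cv2.INTER_CUBIC))
    print(c,proj(C[c],robot.observe()["tool_pos"]))
    for n in ("test","trip","leak"): print(n,[(round(d["score"],2),np.round(d["centre"],3).tolist()) for d in robot.search_frame(n,C[c])][:2])
cv2.imwrite("pics/a1.png",np.hstack(ims))
E
```

```text
rotvec [ 0.0003  0.0012 -0.0005] shift cm in goal axes [ 0.6618 -0.5605  3.5342] in current axes [ 0.6658 -0.5617  3.5333]
tcp in face mm [ 53.3816 -37.6048  65.3424] F face [ 0.8169 -0.0703 -0.922 ] t 4.05
[-0.6779  0.262   1.9526  0.7247  0.6549  0.2033] 0.00039295670022493605
side [323.8855 187.1864]
test [(0.38, [0.586, -0.152, 0.103])]
trip []
leak [(0.68, [0.608, -0.092, 0.105])]
top [377.872  236.6835]
test [(0.55, [0.589, -0.154, 0.103]), (0.28, [0.478, 0.086, 0.068])]
trip [(0.66, [0.602, -0.087, 0.162])]
leak [(0.76, [0.607, -0.113, 0.105])]
```

View pics/a1.png

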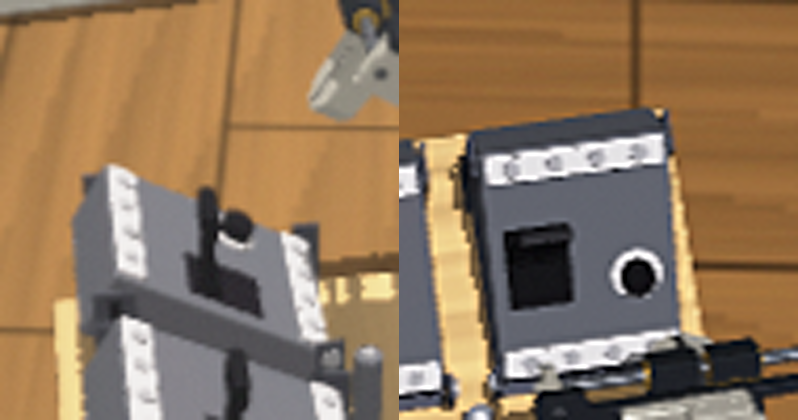

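```bash
python3 - <<'E'
from model import *
np.set_printoptions(precision=4,suppress=True)
q=np.load("q.npy"); delta(q,(60,-32,30))
C={c:robot.read_camera(c) for c in("side","top")}
ims=[]
for c,(x0,y0,w,h) in dict(side=(270,130,110,110),top=(330,180,110,110)).items():
    k=3.6; im=cv2.resize(C[c]["img"][y0:y0+h,x0:x0+w,::-1],None,fx=k,fy=k,interpolation=cv2.INTER_CUBIC)
    u=(proj(C[c],robot.observe()["tool_pos"])-[x0-.5,y0-.5])*k; cv2.drawMarker(im,tuple(int(i) for i in u),(0,0,255),0,12,1); ims.append(im)
cv2.imwrite("pics/a2.png",np.hstack(ims))
E
```

```text
rotvec [ 0.0008  0.0008 -0.0013] shift cm in goal axes [ 0.635  -0.5827  3.5372] in current axes [ 0.6372 -0.5862  3.5363]
tcp in face mm [ 53.6497 -37.8273  65.3723] F face [ 0.0238 -0.0489  0.0363] t 4.45
```

View pics/a2.png

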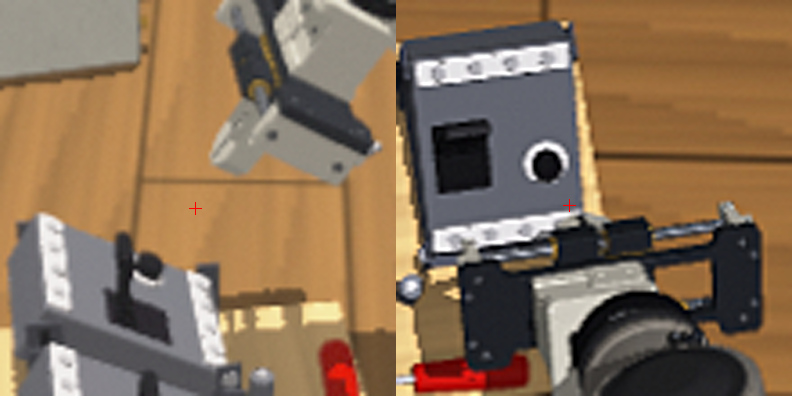

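```bash
python3 - <<'E'
from model import *
np.set_printoptions(precision=4,suppress=True)
q=np.load("q.npy"); C={c:robot.read_camera(c) for c in("side","top")}
s=robot.observe(); print(s["tool_pos"],s["tool_rot"])
X,e=tri(ray(C["side"],330.1,175.3),ray(C["top"],385.3,241.2)); print(X,e)
Rc=Ro.from_euler("xyz",s["tool_rot"]).as_matrix(); print(Rc.T@(X-s["tool_pos"]))
# check other: leak button triangulated, tape
X,e=tri(ray(C["side"],270+148/3.6-.5,130+264/3.6-.5),ray(C["top"],330+150/3.6-.5,180+164/3.6-.5)); print("btn",X,e)
for n in("tape","driver","strip","plain1","cell_c"):
  print(n,[[(round(d["score"],2),np.round(d["centre"],3).tolist()) for d in robot.search_frame(n,C[c])][:2] for c in C])
E
```

```text
[ 0.5563 -0.1638  0.1459] [-3.1414 -0.5723  0.1635]
[ 0.5405 -0.1791  0.1742] 0.0014122026472657423
[ 0.0001  0.0125 -0.0336]
btn [ 0.5916 -0.1527  0.1025] 0.0008598571590169516
tape [[(0.89, [0.42, 0.183, 0.032]), (0.39, [0.442, -0.087, 0.034])], [(0.8, [0.419, 0.179, 0.03])]]
driver [[(0.78, [0.444, -0.088, 0.034])], [(0.74, [0.438, -0.092, 0.034])]]
strip [[], [(0.93, [0.449, -0.473, 0.009])]]
plain1 [[(0.74, [0.581, 0.051, 0.103]), (0.62, [0.564, 0.212, 0.095])], [(0.79, [0.582, 0.029, 0.1]), (0.76, [0.559, 0.168, 0.106])]]
cell_c [[(0.97, [0.563, 0.423, 0.056]), (0.95, [0.489, 0.421, 0.06])], [(0.62, [0.561, 0.41, 0.065]), (0.61, [0.488, 0.403, 0.069])]]
```

```bash
python3 - <<'E'
from model import *
np.set_printoptions(precision=4,suppress=True)
p=robot.read_camera("side"); R0=Ro.from_euler("xyz",[-3.14,0,.385]).as_matrix(); t0=np.array([.197,-.4861,.1863])
k=6; x0,y0=415,45
im=cv2.resize(cv2.imread("pics/side0.png")[y0:y0+85,x0:x0+65],None,fx=k,fy=k,interpolation=cv2.INTER_CUBIC)
im2=cv2.resize(p["img"][130:215,300:365,::-1],None,fx=k,fy=k,interpolation=cv2.INTER_CUBIC)
s=robot.observe();R1=Ro.from_euler("xyz",s["tool_rot"]).as_matrix()
for P in((0,0,0),(0,.046,0),(0,-.046,0),(0,.046,-.066),(0,-.046,-.066),(0,0,-.066)):
    u=(proj(p,t0+R0@P)-[x0-.5,y0-.5])*k; cv2.drawMarker(im,tuple(int(i) for i in u),(0,0,255),0,12,1)
    u=(proj(p,s["tool_pos"]+R1@P)-[300-.5,130-.5])*k; cv2.drawMarker(im2,tuple(int(i) for i in u),(0,0,255),0,12,1)
cv2.imwrite("pics/a3.png",np.hstack([im,im2]))
E
```

```text
(no output)
```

View pics/a3.png

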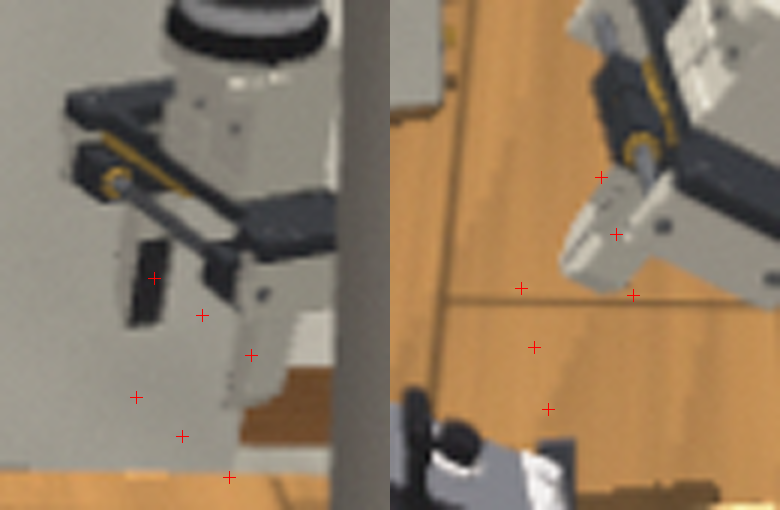

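Request:
apply_moves(motion="0 0.6 -0.6 1 0 0 0; 0 0 0 1 0 0 0; 0 0 0 1 0 0 0; 0 0 0 0.5 0 0 0; 0 0 0 0 0 0 0; 0 0 0 0 0 0 0")

```text
time: 5.95
tool_pos: [0.5791, -0.154, 0.1199]
tool_rot: [-3.142, -0.572, 0.164]
contact_force: [0.1, -0.0, 0.1]
opening: -0.0
grip_force: 0.0
```

```bash
cat > look.py <<'E'
from model import *
import sys
np.set_printoptions(precision=4,suppress=True)
q=np.load("q.npy"); delta(q,(60,-32,13))
if len(sys.argv)>1:
    C={c:robot.read_camera(c) for c in("side","top")}; ims=[]; s=robot.observe();R1=Ro.from_euler("xyz",s["tool_rot"]).as_matrix()
    for c,(x0,y0,w,h) in dict(side=(270,150,80,85),top=(330,180,80,85)).items():
        k=5; im=cv2.resize(C[c]["img"][y0:y0+h,x0:x0+w,::-1],None,fx=k,fy=k,interpolation=cv2.INTER_CUBIC)
        for z in(0,-.035):
            u=(proj(C[c],s["tool_pos"]+R1@[0,0,z])-[x0-.5,y0-.5])*k; cv2.drawMarker(im,tuple(int(i) for i in u),(0,0,255),0,12,1)
        ims.append(im)
    cv2.imwrite("pics/"+sys.argv[1],np.hstack(ims))
E
python3 look.py b1.png
```

```text
rotvec [ 0.0004  0.0008 -0.0007] shift cm in goal axes [0.0123 0.0455 1.7243] in current axes [0.0137 0.0448 1.7243]
tcp in face mm [ 59.8768 -31.5452  30.2427] F face [ 0.1725 -0.0409  0.0323] t 5.95
```

View pics/b1.png

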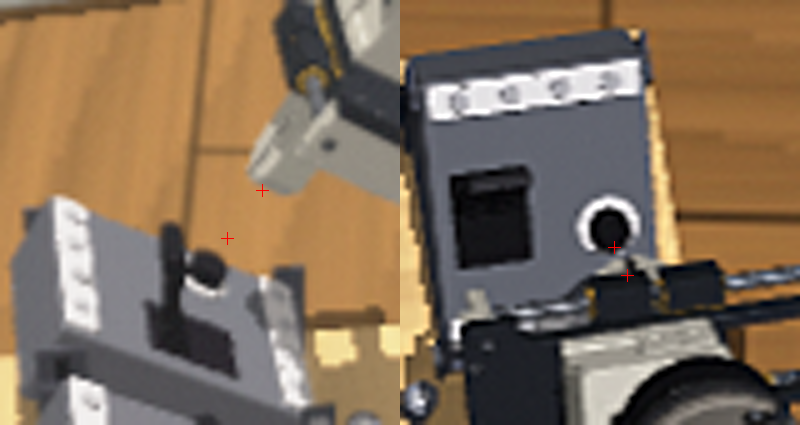

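Request:
apply_moves(motion="0 0 0 0.5 0 0 0; 0 0 0 0.5 0 0 0; 0 0 0 0.3 0 0 0; 0 0 0 0.2 0 0 0; 0 0 0 0.1 0 0 0; 0 0 0 0.1 0 0 0; 0 0 0 0.1 0 0 0")

```text
time: 6.92
tool_pos: [0.5887, -0.1523, 0.1047]
tool_rot: [-3.142, -0.572, 0.164]
contact_force: [0.7, -0.1, 0.2]
opening: 0.0005
grip_force: 0.0
```

Request:
apply_moves(motion="0 0 0 0.1 0 0 0; 0 0 0 0.1 0 0 0; 0 0 0 0.1 0 0 0; 0 0 0 0 0 0 0")

```text
time: 7.42
tool_pos: [0.5903, -0.152, 0.102]
tool_rot: [-3.141, -0.572, 0.164]
contact_force: [-0.5, 0.3, -0.1]
opening: 0.0004
grip_force: 0.0
```

```bash
python3 look.py
```

```text
rotvec [ 0.0001  0.001  -0.0006] shift cm in goal axes [ 0.0254  0.0647 -0.3945] in current axes [ 0.0251  0.0647 -0.3945]
tcp in face mm [ 59.7457 -31.3533   9.0554] F face [-0.4146  0.3437  0.1231] t 7.425
```

Request:
apply_moves(motion="0 0 0 0.4 0 0 0; 0 0 0 0.4 0 0 0; 0 0 0 0.4 0 0 0; 0 0 0 0.3 0 0 0; 0 0 0 0.2 0 0 0; 0 0 0 0 0 0 0; 0 0 0 0 0 0 0")

```text
time: 8.3
tool_pos: [0.5994, -0.1505, 0.0879]
tool_rot: [-3.142, -0.572, 0.164]
contact_force: [0.2, -0.5, -1.0]
opening: 0.0002
grip_force: 0.0
```

```bash
python3 look.py b2.png
```

```text
rotvec [ 0.0003  0.0008 -0.0006] shift cm in goal axes [ 0.0172  0.0555 -2.0795] in current axes [ 0.0156  0.0561 -2.0795]
tcp in face mm [ 59.8279 -31.4453  -7.7953] F face [-0.4777 -0.5608 -0.9379] t 8.3
```

View pics/b2.png

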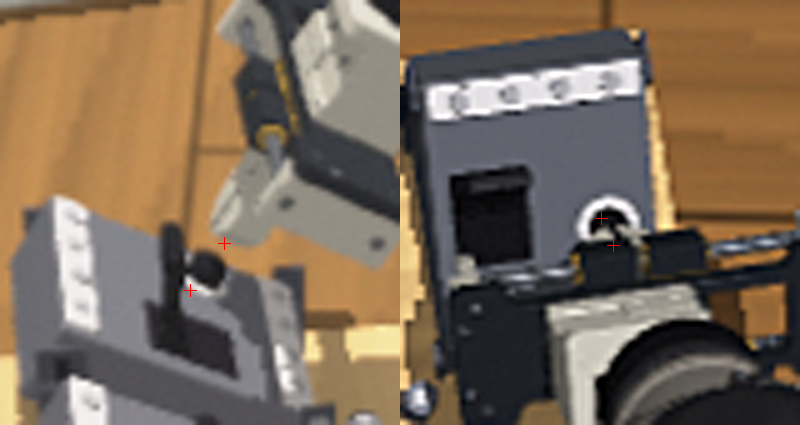

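Request:
apply_moves(motion="0 0 0 0.2 0 0 0; 0 0 0 0.2 0 0 0; 0 0 0 0.2 0 0 0; 0 0 0 0.1 0 0 0; 0 0 0 0 0 0 0")

```text
time: 9.02
tool_pos: [0.6031, -0.1498, 0.0818]
tool_rot: [-3.141, -0.572, 0.164]
contact_force: [0.3, -0.1, 0.1]
opening: 0.0005
grip_force: 0.0
```

```bash
python3 look.py
```

```text
rotvec [ 0.      0.0011 -0.0006] shift cm in goal axes [ 0.0327  0.0669 -2.7982] in current axes [ 0.0297  0.0669 -2.7982]
tcp in face mm [ 59.6727 -31.3315 -14.9818] F face [ 0.322  -0.136  -0.0434] t 9.025
```

Request:
apply_moves(motion="0 0 0 0.1 0 0 0; 0 0 0 0.1 0 0 0; 0 0 0 0.1 0 0 0; 0 0 0 0 0 0 0")

```text
time: 9.52
tool_pos: [0.6047, -0.1496, 0.0793]
tool_rot: [-3.141, -0.572, 0.164]
contact_force: [-0.9, 0.3, -0.4]
opening: 0.0003
grip_force: 0.0
```

Request:
apply_moves(motion="0 0 0 0.1 0 0 0; 0 0 0 0.1 0 0 0; 0 0 0 0 0 0 0")

```text
time: 9.9
tool_pos: [0.6058, -0.1494, 0.0777]
tool_rot: [-3.141, -0.572, 0.164]
contact_force: [0.5, 0.2, 0.5]
opening: 0.0007
grip_force: 0.0
```

```bash
python3 look.py
```

```text
rotvec [ 0.0002  0.001  -0.0006] shift cm in goal axes [ 0.0271  0.0593 -3.2923] in current axes [ 0.0239  0.0599 -3.2923]
tcp in face mm [ 59.7287 -31.4066 -19.9231] F face [0.708  0.0809 0.1945] t 9.9
```

Request:
apply_moves(motion="0 0 0 0.1 0 0 0; 0 0 0 0.1 0 0 0; 0 0 0 0 0 0 0")

```text
time: 10.28
tool_pos: [0.6068, -0.1492, 0.0759]
tool_rot: [-3.141, -0.572, 0.164]
contact_force: [0.3, 0.6, -0.1]
opening: 0.0005
grip_force: 0.0
```

Request:
apply_moves(motion="0 0 0 0.1 0 0 0; 0 0 0 0.1 0 0 0; 0 0 0 0 0 0 0")

```text
time: 10.65
tool_pos: [0.6079, -0.1491, 0.0743]
tool_rot: [-3.141, -0.572, 0.164]
contact_force: [0.1, -0.1, 0.1]
opening: 0.0008
grip_force: 0.0
```

```bash
cat > lev.py <<'E'
from model import *
np.set_printoptions(precision=3,suppress=True)
q=np.load("q.npy")
for c in("side","top"):
    p=robot.read_camera(c); im=p["img"]
    n=int(proj(p,W(q,(115,28,52)))[0]),int(proj(p,W(q,(115,28,52)))[1])
    m=robot.trace("trip",p); d=robot.search_frame("trip",p)
    print(c,[(round(a["score"],2),np.round(a["centre"],3)) for a in d][:2],"up-end",proj(p,W(q,(115,28,52))),"dropped-end",proj(p,W(q,(47,28,47))),"grey at up/drop", [cv2.getRectSubPix(im,(5,5),tuple(map(float,proj(p,W(q,P))))).mean() for P in((113,28,48),(47,28,47))])
E
python3 look.py; python3 lev.py
```

```text
rotvec [ 0.0001  0.001  -0.0006] shift cm in goal axes [ 0.0284  0.0617 -3.6946] in current axes [ 0.0247  0.0621 -3.6947]
tcp in face mm [ 59.7164 -31.383  -23.9464] F face [ 0.1639 -0.0968  0.011 ] t 10.65
side [(0.6, array([0.548, 0.212, 0.151]))] up-end [303.762 197.016] dropped-end [325.358 208.214] grey at up/drop [np.float64(57.13333333333333), np.float64(131.94666666666666)]
top [(0.68, array([ 0.598, -0.088,  0.161])), (0.58, array([ 0.632, -0.11 ,  0.117]))] up-end [348.599 215.565] dropped-end [350.69 239.64] grey at up/drop [np.float64(35.906666666666666), np.float64(32.64)]
```

Request:
apply_moves(motion="0 0 0 0.1 0 0 0; 0 0 0 0.1 0 0 0; 0 0 0 0 0 0 0")

```text
time: 11.32
tool_pos: [0.609, -0.1489, 0.0726]
tool_rot: [-3.141, -0.572, 0.164]
contact_force: [0.0, 0.9, 0.1]
opening: 0.0005
grip_force: 0.0
```

Request:
apply_moves(motion="0 0 0 0.1 0 0 0; 0 0 0 0.1 0 0 0; 0 0 0 0 0 0 0")

```text
time: 11.7
tool_pos: [0.6101, -0.1487, 0.071]
tool_rot: [-3.141, -0.572, 0.164]
contact_force: [-0.9, -1.0, 0.8]
opening: 0.0002
grip_force: 0.5
```

Request:
apply_moves(motion="0 0 0 0.1 0 0 0; 0 0 0 0 0 0 0")

```text
time: 11.95
tool_pos: [0.6107, -0.1486, 0.0701]
tool_rot: [-3.141, -0.572, 0.164]
contact_force: [0.2, 0.4, -0.1]
opening: 0.0005
grip_force: 0.0
```

```bash
python3 look.py c1.png;  python3 lev.py
```

```text
rotvec [ 0.0002  0.0009 -0.0007] shift cm in goal axes [ 0.0246  0.0598 -4.1989] in current axes [ 0.0207  0.0604 -4.1989]
tcp in face mm [ 59.7537 -31.4025 -28.9889] F face [ 0.1791  0.3439 -0.2296] t 11.95
side [(0.46, array([ 0.601, -0.085,  0.149]))] up-end [303.762 197.016] dropped-end [325.358 208.214] grey at up/drop [np.float64(62.77333333333333), np.float64(132.22666666666666)]
top [] up-end [348.599 215.565] dropped-end [350.69 239.64] grey at up/drop [np.float64(35.89333333333333), np.float64(33.053333333333335)]
```

```bash
python3 - <<'E'
from model import *
q=np.load("q.npy"); ims=[]; s=robot.observe();R1=Ro.from_euler("xyz",s["tool_rot"]).as_matrix()
for c,(x0,y0,w,h) in dict(side=(285,180,50,75),top=(345,200,50,75)).items():
    p=robot.read_camera(c); save(p,c+"_c.png")
    k=8; im=cv2.resize(p["img"][y0:y0+h,x0:x0+w,::-1],None,fx=k,fy=k,interpolation=cv2.INTER_CUBIC)
    for z,col in((-.035,(0,0,255)),(-.045,(0,255,255))):
        u=(proj(p,s["tool_pos"]+R1@[0,0,z])-[x0-.5,y0-.5])*k; cv2.drawMarker(im,tuple(int(i) for i in u),col,0,10,1)
    ims.append(im)
cv2.imwrite("pics/c2.png",np.hstack(ims))
E
```

```text
(no output)
```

View pics/c2.png

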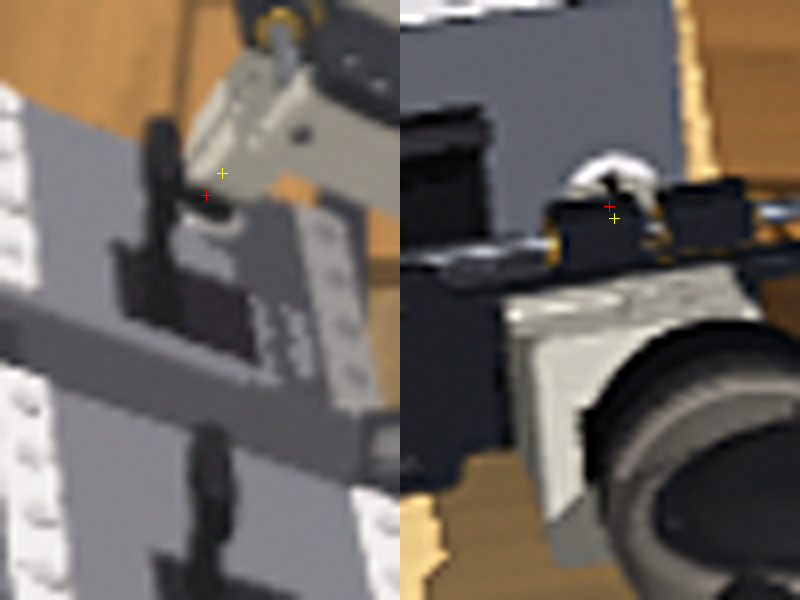

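Request:
apply_moves(motion="0 0.4 0 0 0 0 0; 0 0 0 0.1 0 0 0; 0 0 0 0 0 0 0")

```text
time: 12.82
tool_pos: [0.6145, -0.1479, 0.0715]
tool_rot: [-3.141, -0.572, 0.164]
contact_force: [-0.6, 0.9, -0.2]
opening: 0.0004
grip_force: 0.0
```

Request:
apply_moves(motion="0 0 0 0.1 0 0 0; 0 0 0 0 0 0 0")

```text
time: 13.08
tool_pos: [0.6149, -0.1479, 0.0706]
tool_rot: [-3.141, -0.572, 0.164]
contact_force: [0.6, 0.4, 0.1]
opening: 0.0
grip_force: 0.0
```

Request:
apply_moves(motion="0 0 0 0.1 0 0 0; 0 0 0 0 0 0 0")

```text
time: 13.32
tool_pos: [0.6154, -0.1479, 0.0699]
tool_rot: [-3.142, -0.572, 0.164]
contact_force: [-3.8, -0.7, 4.5]
opening: 0.0004
grip_force: 2.2
```

Request:
apply_moves(motion="0 0 0 0.1 0 0 0; 0 0 0 0 0 0 0")

```text
time: 13.58
tool_pos: [0.616, -0.1478, 0.0689]
tool_rot: [-3.142, -0.572, 0.164]
contact_force: [-4.3, -1.1, 3.0]
opening: 0.0003
grip_force: 2.4
```

```bash
python3 look.py;  python3 lev.py
```

```text
rotvec [ 0.0003  0.001  -0.0006] shift cm in goal axes [-0.3665  0.0545 -4.5847] in current axes [-0.3711  0.0561 -4.5843]
tcp in face mm [ 63.6652 -31.4553 -32.8467] F face [-2.0422 -0.3946  4.918 ] t 13.575
side [(0.63, array([ 0.575, -0.09 ,  0.121])), (0.58, array([0.48 , 0.092, 0.047]))] up-end [303.762 197.016] dropped-end [325.358 208.214] grey at up/drop [np.float64(134.72), np.float64(79.04)]
top [(0.49, array([ 0.595, -0.094,  0.113]))] up-end [348.599 215.565] dropped-end [350.69 239.64] grey at up/drop [np.float64(27.04), np.float64(32.733333333333334)]
```

Request:
apply_moves(motion="0 0 0 -1 0 0 0; 0 0 0 -2.5 0 0 0; 0 0 0 -3.5 0 0 0; 0 -2.7 -3 0 0 0 0; 0 -2.7 -3 0 0 0 0; 0 0 0 0 0 0 0; 0 0 0 0 0 0 0")

```text
time: 14.75
tool_pos: [0.525, -0.1028, 0.0994]
tool_rot: [3.14, -0.574, 0.164]
contact_force: [-0.7, 0.1, -0.9]
opening: 0.0005
grip_force: 0.0
```

```bash
python3 look.py;  python3 lev.py; python3 - <<'E'
from model import *
q=np.load("q.npy"); print("model dropped paddle mid",W(q,(54,28,39)),"end",W(q,(47,28,47)),"up mid",W(q,(110,28,43)))
E
```

```text
rotvec [ 0.0014 -0.0004 -0.0001] shift cm in goal axes [4.9028 5.9803 2.4467] in current axes [4.9025 5.9764 2.4568]
tcp in face mm [10.972  27.8029 37.4669] F face [-1.0368  0.1809 -0.3492] t 14.75
side [(0.66, array([ 0.575, -0.091,  0.119]))] up-end [303.762 197.016] dropped-end [325.358 208.214] grey at up/drop [np.float64(131.66666666666666), np.float64(117.68)]
top [(0.52, array([ 0.572, -0.093,  0.121]))] up-end [348.599 215.565] dropped-end [350.69 239.64] grey at up/drop [np.float64(27.906666666666666), np.float64(50.72)]
model dropped paddle mid [ 0.55978077 -0.09685845  0.12405304] end [ 0.54969874 -0.09853145  0.12697773] up mid [ 0.60405425 -0.08951178  0.1577856 ]
```

Request:
apply_moves(motion="0 0 0 1 0 0 0; 0 0 0 1 0 0 0; 0 0 0 1 0 0 0; 0 0 0 1 0 0 0; 0 0 0 0.6 0 0 0; 0 0 0 0.5 0 0 0; 0 0 0 0 0 0 0; 0 0 0 0 0 0 0")

```text
time: 16.05
tool_pos: [0.5513, -0.0977, 0.0558]
tool_rot: [-3.142, -0.572, 0.164]
contact_force: [0.2, 0.4, -0.3]
opening: 0.0004
grip_force: 0.0
```

```bash
python3 look.py;  python3 lev.py
```

```text
rotvec [ 0.0004  0.0008 -0.0006] shift cm in goal axes [ 5.0128  6.0587 -2.6708] in current axes [ 5.0142  6.0568 -2.6725]
tcp in face mm [  9.8716  28.5865 -13.7078] F face [ 0.1068  0.3274 -0.3718] t 16.05
side [(0.63, array([ 0.578, -0.086,  0.121])), (0.48, array([0.488, 0.421, 0.06 ]))] up-end [303.762 197.016] dropped-end [325.358 208.214] grey at up/drop [np.float64(131.77333333333334), np.float64(117.98666666666666)]
top [(0.57, array([ 0.575, -0.093,  0.118])), (0.19, array([0.463, 0.088, 0.016]))] up-end [348.599 215.565] dropped-end [350.69 239.64] grey at up/drop [np.float64(27.573333333333334), np.float64(50.50666666666667)]
```

Clear of contact. Now push up-slope gently until the lever end is felt.

Request:
apply_moves(motion="0 0.5 0 0 0 0 0; 0 0.5 0 0 0 0 0; 0 0.5 0 0 0 0 0; 0 0.4 0 0 0 0 0; 0 0 0 0 0 0 0")

```text
time: 16.98
tool_pos: [0.5674, -0.095, 0.0662]
tool_rot: [3.141, -0.573, 0.164]
contact_force: [-0.3, -0.1, -0.4]
opening: 0.0002
grip_force: 0.0
```

Request:
apply_moves(motion="0 0.3 0 0 0 0 0; 0 0.3 0 0 0 0 0; 0 0 0 0 0 0 0")

```text
time: 17.35
tool_pos: [0.5703, -0.0939, 0.068]
tool_rot: [-3.14, -0.569, 0.163]
contact_force: [-9.0, -2.9, 0.4]
opening: 0.0003
grip_force: 3.6
```

Request:
apply_moves(motion="0 0.3 0 0 0 0 0; 0 0.3 0 0 0 0 0; 0 0 0 0 0 0 0")

```text
time: 17.73
tool_pos: [0.5758, -0.0929, 0.0717]
tool_rot: [-3.14, -0.57, 0.163]
contact_force: [-5.8, -0.2, 0.8]
opening: 0.0004
grip_force: 2.4
```

```bash
python3 look.py;  python3 lev.py
```

```text
rotvec [-0.001   0.0031 -0.001 ] shift cm in goal axes [ 2.0624  6.1285 -2.6921] in current axes [ 2.06    6.1239 -2.7044]
tcp in face mm [ 39.376   29.2852 -13.921 ] F face [-4.4279  0.8087  3.8206] t 17.725
side [(0.6, array([ 0.578, -0.091,  0.122]))] up-end [303.762 197.016] dropped-end [325.358 208.214] grey at up/drop [np.float64(131.13333333333333), np.float64(121.10666666666667)]
top [(0.63, array([ 0.574, -0.094,  0.122]))] up-end [348.599 215.565] dropped-end [350.69 239.64] grey at up/drop [np.float64(27.48), np.float64(47.6)]
```

Request:
apply_moves(motion="0 0.3 0 -0.2 0 0 0; 0 0.3 0 -0.2 0 0 0; 0 0.3 0 -0.15 0 0 0; 0 0 0 0 0 0 0")

```text
time: 18.52
tool_pos: [0.5817, -0.0924, 0.0822]
tool_rot: [-3.141, -0.573, 0.164]
contact_force: [-2.6, 1.8, -1.5]
opening: 0.0005
grip_force: 1.2
```

Request:
apply_moves(motion="0 0.3 0 -0.15 0 0 0; 0 0.3 0 -0.1 0 0 0; 0 0.3 0 -0.1 0 0 0; 0 0 0 0 0 0 0")

```text
time: 19.02
tool_pos: [0.5875, -0.0918, 0.0901]
tool_rot: [3.141, -0.573, 0.164]
contact_force: [-1.9, -0.3, -1.1]
opening: 0.0008
grip_force: 1.1
```

```bash
python3 look.py;  python3 lev.py
```

```text
rotvec [ 0.0006  0.0004 -0.0003] shift cm in goal axes [ 0.0767  6.0433 -1.7769] in current axes [ 0.078   6.0443 -1.7735]
tcp in face mm [59.233  28.4331 -4.7686] F face [-2.2159  0.0274  0.1079] t 19.025
side [(0.61, array([0.482, 0.095, 0.051])), (0.59, array([ 0.587, -0.088,  0.134]))] up-end [303.762 197.016] dropped-end [325.358 208.214] grey at up/drop [np.float64(130.84), np.float64(138.8)]
top [(0.66, array([ 0.583, -0.092,  0.136])), (0.45, array([ 0.626, -0.118,  0.117]))] up-end [348.599 215.565] dropped-end [350.69 239.64] grey at up/drop [np.float64(27.626666666666665), np.float64(35.86666666666667)]
```

Request:
apply_moves(motion="0 0.3 0 0 0 0 0; 0 0.3 0 0 0 0 0; 0 0.3 0 0 0 0 0; 0 0.3 0 0 0 0 0; 0 0.3 0 0 0 0 0; 0 0 0 0 0 0 0")

```text
time: 20.08
tool_pos: [0.5986, -0.0897, 0.0972]
tool_rot: [-3.141, -0.57, 0.164]
contact_force: [-9.8, -4.8, 0.1]
opening: 0.0008
grip_force: 4.6
```

Request:
apply_moves(motion="0 0.3 0 0 0 0 0; 0 0.3 0 0 0 0 0; 0 0 0 0 0 0 0")

```text
time: 20.45
tool_pos: [0.604, -0.0888, 0.1003]
tool_rot: [-3.141, -0.571, 0.164]
contact_force: [-2.3, -1.7, -6.3]
opening: 0.0006
grip_force: 2.5
```

```bash
python3 look.py;  python3 lev.py
```

```text
rotvec [-0.0003  0.0025 -0.0007] shift cm in goal axes [-1.8936  6.074  -1.8331] in current axes [-1.8938  6.0748 -1.8303]
tcp in face mm [78.936  28.7402 -5.3306] F face [-5.5262 -1.3412 -3.9218] t 20.45
side [(0.54, array([ 0.598, -0.09 ,  0.147]))] up-end [303.762 197.016] dropped-end [325.358 208.214] grey at up/drop [np.float64(107.0), np.float64(137.04)]
top [(0.61, array([ 0.592, -0.089,  0.162]))] up-end [348.599 215.565] dropped-end [350.69 239.64] grey at up/drop [np.float64(21.68), np.float64(154.16)]
```

Request:
apply_moves(motion="0 0.2 0 0 0 0 0; 0 0.2 0 0 0 0 0; 0 0 0 0 0 0 0")

```text
time: 21.12
tool_pos: [0.6082, -0.088, 0.1037]
tool_rot: [-3.141, -0.573, 0.164]
contact_force: [-2.3, 0.0, -5.4]
opening: 0.0005
grip_force: 2.3
```

Request:
apply_moves(motion="0 0.2 0 0 0 0 0; 0 0.2 0 0 0 0 0; 0 0 0 0 0 0 0")

```text
time: 21.5
tool_pos: [0.6117, -0.0878, 0.1062]
tool_rot: [3.141, -0.573, 0.164]
contact_force: [-3.6, 0.1, -1.1]
opening: 0.0003
grip_force: 1.9
```

```bash
python3 look.py;  python3 lev.py
```

```text
rotvec [ 0.0007 -0.0002 -0.0002] shift cm in goal axes [-2.8539  6.0421 -1.7589] in current axes [-2.8521  6.044  -1.7552]
tcp in face mm [88.5385 28.4207 -4.5887] F face [-3.6182  0.7105  0.9956] t 21.5
side [] up-end [303.762 197.016] dropped-end [325.358 208.214] grey at up/drop [np.float64(63.026666666666664), np.float64(138.94666666666666)]
top [(0.47, array([ 0.604, -0.087,  0.164]))] up-end [348.599 215.565] dropped-end [350.69 239.64] grey at up/drop [np.float64(32.77333333333333), np.float64(66.68)]
```

Request:
apply_moves(motion="0 0.15 0 0 0 0 0; 0 0 0 0 0 0 0")

```text
time: 22.05
tool_pos: [0.6125, -0.0876, 0.1063]
tool_rot: [-3.142, -0.572, 0.164]
contact_force: [-3.9, -0.9, -1.4]
opening: 0.0
grip_force: 1.9
```

Request:
apply_moves(motion="0 0.15 0 0 0 0 0; 0 0 0 0 0 0 0")

```text
time: 22.3
tool_pos: [0.6137, -0.0873, 0.107]
tool_rot: [-3.141, -0.572, 0.164]
contact_force: [-2.5, -0.4, -3.2]
opening: 0.0003
grip_force: 1.8
```

```bash
python3 look.py;  python3 lev.py
```

```text
rotvec [ 0.0001  0.0011 -0.0006] shift cm in goal axes [-3.0737  6.0564 -1.802 ] in current axes [-3.072   6.0586 -1.7977]
tcp in face mm [90.7367 28.5642 -5.0203] F face [-3.873  -0.0166 -1.3374] t 22.3
side [(0.57, array([ 0.605, -0.081,  0.138]))] up-end [303.762 197.016] dropped-end [325.358 208.214] grey at up/drop [np.float64(86.46666666666667), np.float64(138.10666666666665)]
top [(0.58, array([ 0.605, -0.09 ,  0.161]))] up-end [348.599 215.565] dropped-end [350.69 239.64] grey at up/drop [np.float64(41.6), np.float64(36.56)]
```

Request:
apply_moves(motion="0 0.15 0 0 0 0 0; 0 0 0 0 0 0 0")

```text
time: 22.85
tool_pos: [0.6141, -0.0871, 0.1072]
tool_rot: [-3.141, -0.571, 0.164]
contact_force: [-7.7, -2.1, -3.3]
opening: 0.0006
grip_force: 3.4
```

Request:
apply_moves(motion="0 0.15 0 0 0 0 0; 0 0 0 0 0 0 0")

```text
time: 23.1
tool_pos: [0.6144, -0.0869, 0.1071]
tool_rot: [-3.14, -0.569, 0.163]
contact_force: [-9.9, -5.0, -4.3]
opening: 0.0006
grip_force: 5.5
```

```bash
python3 look.py;  python3 lev.py; python3 - <<'E'
from model import *
p=robot.read_camera("side"); save(p,"d1.png"); a=cv2.imread("pics/side0.png").astype(int)[...,1]; b=p["img"].astype(int)[...,1]
print("orig\n",a[186:222:2,292:322:2]); print("now\n",b[186:222:2,292:322:2])
E
```

```text
rotvec [-0.0007  0.0045 -0.001 ] shift cm in goal axes [-3.1444  6.0895 -1.8316] in current axes [-3.1468  6.0912 -1.822 ]
tcp in face mm [91.4436 28.8954 -5.3162] F face [-11.228   -3.2837   2.1716] t 23.1
side [] up-end [303.762 197.016] dropped-end [325.358 208.214] grey at up/drop [np.float64(91.82666666666667), np.float64(137.82666666666665)]
top [(0.47, array([ 0.607, -0.089,  0.165]))] up-end [348.599 215.565] dropped-end [350.69 239.64] grey at up/drop [np.float64(47.12), np.float64(21.906666666666666)]
orig
 [[136 131 137 136 139 129 130 122  98 133 136 135 134 138 140]
 [133 134 140 137 136 123 128 118 101 133 136 135 136 137 139]
 [132 133 140 135 135 126 131 115 108 134 135 135 137 139 139]
 [132 133 139 136 124 123 131 111 113 136 139 134 137 141 141]
 [132 131 138 136 126 105  87 101 118 137 137 136 139 138 141]
 [129 129 130 129 126  67  44  71 125 137 141 135 138 139 140]
 [129 130 130 130 132  63  43  59 130 137 140 135 138 139 142]
 [130 130 131 127 129  63  45  46 108  66  84 132 139 138 140]
 [128 129 129 130 128  73  37  31  69  41  41  63 139 139 141]
 [130 129 
[... 997 characters left out ...]
4 111]
 [133 132 132 132  78  44  77 178 174 184 142 171 145 100  95]
 [130 131 132 131  85  39  72 167 190 148 142 140 141 139 139]
 [131 131 129 134  98  32  33 182 155 142 141 141 139 126 141]
 [131 133 131 132 110  31  29 129 134 129 137 141 101  77  89]
 [132 132 132 132 132  48  52 132 148 185 143 185  79  79  78]
 [130 131 134 109  81  44  38 131 132 132  88 131  94  79  77]
 [132 133 133 129  34  29  30  63 132 132  77 121  97  80 122]
 [131 131 132 131  39  36  30  29  38  70  73  91 124  79  90]
 [133 133 132 131  50  29  33  28  26  29  32  54  90  78  78]
 [128 131 132 133  67  35  32  33  30  32  32  29  55  79  79]
 [ 86  98 120 130 125 104  35  32  33  26  32  32  47  81  77]]
```

Request:
apply_moves(motion="0 -0.2 0 0 0 0 0; 0 -0.2 0 0 0 0 0; 0 -0.3 0 0 0 0 0; 0 -0.5 0 0 0 0 0; 0 -0.5 0 0 0 0 0; 0 0 0 0 0 0 0")

```text
time: 24.2
tool_pos: [0.6019, -0.0894, 0.0995]
tool_rot: [-3.141, -0.572, 0.163]
contact_force: [-0.2, 0.7, -0.9]
opening: 0.0005
grip_force: 0.0
```

```bash
python3 look.py;  python3 lev.py; python3 - <<'E'
from model import *
p=robot.read_camera("side"); save(p,"d2.png"); b=p["img"].astype(int)[...,1]
print("now\n",b[192:222:2,292:322:2])
E
```

```text
rotvec [ 0.0004  0.0009 -0.0011] shift cm in goal axes [-1.6642  6.0471 -1.7873] in current axes [-1.6591  6.0496 -1.7834]
tcp in face mm [76.6424 28.4705 -4.8726] F face [-0.544   0.7506 -0.7588] t 24.2
side [(0.6, array([ 0.601, -0.086,  0.14 ])), (0.54, array([0.486, 0.418, 0.063]))] up-end [303.762 197.016] dropped-end [325.358 208.214] grey at up/drop [np.float64(57.0), np.float64(137.62666666666667)]
top [(0.57, array([ 0.6  , -0.088,  0.16 ]))] up-end [348.599 215.565] dropped-end [350.69 239.64] grey at up/drop [np.float64(36.21333333333333), np.float64(160.05333333333334)]
now
 [[135 138 141 136 129 128 134 113 117 139 141 137 136 135 128]
 [133 134 143 138 127 105  90 100 122 140 140 140 135 111 135]
 [132 132 132 133 130  67  44  73 128 141 146 190 118 135 136]
 [132 131 131 134 135  65  46  58 133 139 185 158 148 136 141]
 [132 132 132 132 133  63  46  50 109  88 185 172 150 142 180]
 [134 131 132 131 132  75  35  35  72 164 133 191 156 160 157]
 [132 132 133 130 133  83  30  32  36 137 187 171 142 142 141]
 [133 131 134 130 134  88  29  32 202 170 174 143 141 141 142]
 [131 133 132 132 132  85  34 111 150 186 199 128 132 141 135]
 [133 133 133 108  81  77  31 118 132 133 127 132 109 124  80]
 [132 132 133 128  40  34  34  70 133 132 132 132  96  92 125]
 [131 132 132 131  47  34  32  32  48  72 108 132  97  91 133]
 [133 134 133 133  55  40  30  34  44  44  40  58  76  79 132]
 [129 132 132 132  66  36  33  34  39  28  29  35  55  81  90]
 [ 84  98 122 129 124 105  37  30  41  33  26  30  51  80  79]]
```

Request:
apply_moves(motion="0 -1 0 0 0 0 0; 0 -0.5 0 -2 0 0 0; 0 0 0 -4 0 0 0; 0 0 0 -4 0 0 0; 0 0 0 -4 0 0 0; 0 0 0 0 0 0 0; 0 0 0 0 0 0 0; 0 0 0 0 0 0 0")

```text
time: 25.55
tool_pos: [0.5147, -0.1032, 0.2078]
tool_rot: [-3.139, -0.571, 0.163]
contact_force: [-1.5, 0.1, -0.1]
opening: 0.0008
grip_force: 0.0
```

```bash
python3 look.py;  python3 lev.py; python3 - <<'E'
from model import *
p=robot.read_camera("side"); save(p,"e.png"); a=cv2.imread("pics/side0.png")[...,1]; b=p["img"][...,1]
d=cv2.absdiff(a,b); 
for nm,(x0,x1,y0,y1) in dict(leak=(272,312,185,235),btn=(304,322,196,212),p1=(275,335,240,265),p2=(280,345,268,340),tape=(360,400,300,335),cells=(335,360,228,300),cd=(295,365,385,430),driver=(355,375,222,275)).items(): print(nm,(d[y0:y1,x0:x1]>30).sum())
robot.observe(); 
E
```

```text
rotvec [-0.0014  0.0026 -0.0012] shift cm in goal axes [-0.117   6.1098 12.1011] in current axes [-0.0784  6.127  12.0927]
tcp in face mm [ 61.1696  29.0975 134.0114] F face [-1.3241  0.3     0.6977] t 25.55
side [] up-end [303.762 197.016] dropped-end [325.358 208.214] grey at up/drop [np.float64(56.28), np.float64(204.66666666666666)]
top [(0.41, array([ 0.597, -0.089,  0.16 ]))] up-end [348.599 215.565] dropped-end [350.69 239.64] grey at up/drop [np.float64(36.14666666666667), np.float64(110.13333333333334)]
leak 0
btn 0
p1 0
p2 0
tape 0
cells 393
cd 0
driver 544
```

```bash
python3 - <<'E'
from model import *
a=cv2.imread("pics/side0.png")[...,1].astype(int); 
p=robot.read_camera("side"); t=robot.read_camera("top"); b=p["img"][...,1].astype(int)
for n in("cell_a","driver"): print(n,[[(round(d["score"],2),np.round(d["centre"],3).tolist()) for d in robot.search_frame(n,c)][:4] for c in(p,t)])
# shadow-insensitive: edges
for nm,(x0,x1,y0,y1) in dict(ca=(336,350,230,255),cb=(345,360,270,298),driver=(358,374,224,274)).items():
    A=a[y0:y1,x0:x1];B=b[y0:y1,x0:x1]; print(nm,np.corrcoef(A.ravel(),B.ravel())[0,1],A.mean(),B.mean())
E
```

```text
cell_a [[(0.78, [0.487, 0.419, 0.06]), (0.74, [0.481, 0.095, 0.052]), (0.65, [0.562, 0.42, 0.055]), (0.46, [0.607, -0.09, 0.102])], [(0.64, [0.559, 0.408, 0.064]), (0.54, [0.485, 0.405, 0.07]), (0.38, [0.477, 0.083, 0.071]), (0.16, [0.578, 0.03, 0.098])]]
driver [[(0.73, [0.445, -0.087, 0.034])], []]
ca 0.8010957670525571 148.39714285714285 127.32857142857142
cb 0.9998011289107736 152.19761904761904 152.64523809523808
driver 0.8363858863610807 152.68 109.60875
```

```bash
python3 -c "
from cell import robot
print(robot.hand_in())"
```

```text
the job is handed in; nothing more can be done
None
```

The earth-leakage breaker is tested: its button was pressed until the lever dropped, the lever was lifted back and stays up by itself, and the job was handed in at about 26 s with the arm clear. The other breakers look untouched, but one battery cell was in the arm's shadow at the last look, so I could not confirm it as closely.

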